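Present a bearing ball at the bench loupe

ROBOT

A 6-joint arm with a two-finger parallel gripper is mounted at the origin on the work surface; the furniture and walls round the work are solid. World frame = base frame: x ahead of the robot, y to its left, z up, the work surface at z = 0. Lengths are in mm, angles in rad, forces in N, time in s.
With the tool pointing down it reaches from about 275 to 1000 mm from the base axis. Payload 8.4 kg.
Tool frame: the origin (TCP) lies at the very end of the fingers, on their centre line; the grasp point (between the pads) lies 19 mm behind it; z points along the fingers, y is the line along which they close (so a half turn about z gives the same grasp; the last joint's range is limited). The gripper opens to 85 mm and grips with 20 to 120 N. Pads are 22 mm wide; open, the fingers measure 114 mm over their backs; the gripper's body (76 mm by 85 mm) begins 54 mm behind the grasp point. The pads swing forward as they close: fully open they stand 13 mm farther back than shut.
Start: joints at [-1.331, 0.353, 1.633, -0, 1.155, -0.002], TCP at [149.655, -606.821, 231.281] pointing down, gripper open.
Joint ranges: [-2.63, 2.63], [-0.92, 2.1], [0.06, 2.66], [-1.3, 4.44], [0, 2.69], [-3.02, 3.02]. Speed limits (rad/s): [2.22, 2.22, 2.79, 3.14, 3.14, 3.14].

INTERFACE

Orientations are given as [roll, pitch, yaw] about the fixed x, y, z axes, in that order (R = Rz(yaw) Ry(pitch) Rx(roll)).
In Python, from rig import sensors, grab_frame, camera_params, order gives the robot as it stands. The module is installed in compiled form; this text tells all that it offers.
- The arm moves only by the tool move_arm, never from a script. Its argument "motion" is a list of rows, each a list of 7 numbers: the turn, a rotation vector about the tool's x, y, z in fractions of the full range, 1 being 4 rad, then the shift along the tool's x, y, z in a scale on which 1.0 is 0.8 m, then the finger opening in m, from 0 to 0.0854. A call has 1 to 8 rows; each row is the pose to reach, as a shift and turn from the pose commanded when the call began, along the tool's axes at that moment; what a row does not reach only later rows make up. A row lasts 1/8 s, in which the tool goes at most 62.5 mm and 10.7 degrees, less where a joint would pass 70% of its speed; a pose out of reach is approached as far as the arm can. A call with a gripper value outside its range is refused whole. The fingers move at their own pace and stop on an object; "grip_force" is the grip in N (left out, the last holds). Time passes only in rows, so rows that repeat a pose let the fingers close. It gives the time, the measured TCP pose, the force, the opening and the grip force at its end, in the units of the state.
- sensors.sense(): the state, without advancing time (a new reading comes with each control period).
- grab_frame(name): name is "scene" or "top" or "wrist"; returns (picture, depth): 480x640x3 uint8, red, green, blue; 480x640 float32, mm along the optical axis (not along the pixel's ray), 0 where there is no reading.
- camera_params(name): a dict with "camera_matrix" (3x3 intrinsics, pixels), "world_from_camera" (4x4, takes a point from camera to world coordinates). Camera axes: x right, y down, z forward; pixel columns grow to the right and rows downward; lengths in mm; the calibration is good to about 2 mm. The wrist camera is an equidistant fisheye: a pixel r from the principal point sees the ray r / f radians off the axis. A picture is of the moment at which its call begins: read the wrist's pose just before it. camera_params takes no time and is no camera call; for the wrist camera it gives the pose at the moment of the call.
- order.sign_off(): hands the job in; it is judged then, once.
The state is a dict: "clock": time; "qpos": joint angles; "qvel": joint speeds; "joint_efforts": joint torques, N m; "eef_pos": TCP position; "tcp_rot": TCP orientation; "contact_force": force on the tool from outside, world axes, zero at the start; "wrist_torque": the same for the moment, N m; "opening": opening from 0.0 (shut) to 1.0 (fully open); "grasp_force": force on a finger pad.
Only numpy, scipy, OpenCV 4.12 (cv2) and the standard library are available. Lean on these libraries where they do the work, as an engineer would, in place of code of your own. Each camera call takes 0.05 s, during which the arm holds its last target. There are 200 camera calls.

TASK

First set the focus gauge of the bench loupe: pull its sprung slide out by the knob until its pointer stands in line with the red rider, and let go. Then pick up the blue ball tray by its upright handle and carry it, always near level so that the steel ball never leaves its pocket, to the loupe; finish while still holding the tray in the gripper, level and still in mid-air, with the ball straight above the gauge's knob and at the height of the lens centre. Do not shift the rider, and leave the tape measure, the bit box and the rivet tin alone.

Things in the scene. Friction and masses are not known exactly. Their poses are not given: they have to be found in the camera images.
- loupe: bench loupe, screwed down: aluminium base 240 x 76 x 12 mm, from x=-140 to +100 mm about the origin, which lies on the work surface. x axis (level): from the lens end along the gauge, the way the slide is pulled; z up. Black spring housing on it from x=-135 to -30 mm, 34 mm wide, top z=26 mm; a post at x=-125 mm carries the upright round lens
- lens (a point): centre of the lens, at (-125, 0, 125) mm in the loupe's frame: 125 mm above the work surface; the lens is 74 mm over its rim, rim top at z=162 mm, its axis along the loupe's x
- gauge (a joint): focus gauge, a yellow slide with a black knob; value = how far (m) it is pulled out along the loupe's x, 0 (home) to 0.08. A light spring (20 N/m) pulls it home, but a 3 N friction brake keeps it where it is let go; pulling takes 3 to 5 N
- gauge_knob (a point): point on the axis of the upright knob, 45 mm above the work surface; knob 18 mm in diameter, z=30 to 58 mm, on a thinner stem; slide block below it 30 x 20 mm, top z=22.5 mm. The slide's red pointer stands at the knob's own x, pointing to +y. At gauge value 0 the knob is at x=0, y=0 of the loupe
- rider (a joint): red rider clip on the base's edge; value = its position (m) along the loupe's x, so the pointer is in line with it when joint gauge = joint rider. It is already set and stiff (6 N); do not move it
- rider_mark (a point): top centre of the red rider, 22.5 mm above the work surface, at y=+33 mm in the loupe's frame; the rider is 10 mm long along x, 14 mm wide
- tray: loose blue tray, 150 x 76 mm (x, y), rim 12 mm high, 0.15 to 0.31 kg, origin at the centre of its underside, z up. Upright handle in its middle: grip 44 mm long (x), 14 mm thick (y), 40 to 72 mm above the underside; pinch across its thickness. Round pockets, rim 3 mm above the 4 mm floor, at x=+48 mm (ball in it) and -48 mm (empty)
- tray_grip (a point): middle of the tray's rubber grip, 56 mm above the tray's underside
- pocket (a point): where the ball's centre stands when it sits in the middle of its pocket: (48, 0, 16) mm in the tray's frame
- ball: loose steel bearing ball, 24 mm in diameter, 55 g, in the tray's pocket with about 3 mm of play; it rolls out if the tray is tipped by some 40 degrees or jerked
- ball_center (a point): centre of the ball
- tape_measure: yellow tape measure, 35 x 83 x 66 mm, bystander; origin at the centre of its underside
- bit_box: small green metal box, 46 x 76 x 26 mm, bystander; origin at the centre of its underside
- rivet_tin: round tin with red lid, 85 mm in diameter, 54 mm high, bystander; origin at the centre of its underside

How it is judged (in metres and radians):
On the way, in this order (a step that is already met when the one before it is completed fails the run):
1. the gauge's pointer stands within 4 mm of the rider and the fingers are off the gauge, the tray still standing on the work surface (x of gauge_knob in the frame of rider_mark between -0.004 and 0.004 m and contact force between the fingers and gauge below 0.1 N and height (world z) of tray below 0.01 m), for 0.3 s.
2. the tray is lifted 40 mm clear with the ball in its pocket (height (world z) of tray above 0.04 m and contact force between the fingers and tray above 1 N and distance between ball_center and pocket below 0.01 m), for 0.2 s.
At the end, for the whole second after the job is handed in: Fingers hold the tray in mid-air, still, tilted under 0.12 rad, touching no part of the loupe; ball in its pocket, within 15 mm of straight above the gauge knob and of the lens centre's height; gauge pointer within 4 mm of the rider (x of gauge_knob in the frame of rider_mark between -0.004 and 0.004 m and horizontal distance between ball_center and gauge_knob below 0.015 m and z of ball_center in the frame of lens between -0.015 and 0.015 m and distance between ball_center and pocket below 0.01 m and angle between tray's own z axis and vertical below 0.12 rad and linear speed of tray below 0.02 m/s and contact force between the fingers and tray above 1 N and contact force between tray and loupe below 0.2 N); the arm keeps its last pose, push and grip.
It fails at once if the ball leaves its pocket (distance between ball_center and pocket above 0.012 m).
It fails at once if the tray is tipped more than 0.35 rad (angle between tray's own z axis and vertical above 0.35 rad).
It fails at once if the rider is shifted more than 4 mm (distance of rider_mark from where it was at the start of the episode above 0.004 m).
It fails at once if a bystander is moved more than 15 mm (distance of any of tape_measure, bit_box, rivet_tin from where it was at the start of the episode above 0.015 m).
It also fails if it takes over 64 s, if anything falls off the work surface, if the arm or the gripper's body presses on something with over 40 N, if the wrist force passes 120 N, or if a joint passes its speed limit or range.

## Working session

There is one attempt and no reset: what is moved stays moved. The work goes in short steps, Python scripts to look and compute and a tool call to move; the robot and the scene stay as the last step left them, time stands still between calls to the robot, and variables do not carry over. Pictures are saved under pics/ and viewed, at most 10 in all, crops included, and the job is handed in when it is done.

Besides the shell and the picture viewer there is one more tool, called after "Request:" as a command line: name --pt "numbers of a row" for each row, then --argument value for the rest. move_arm: Moves the arm, as the interface text tells. Its arguments: {"type":"object","properties":{"motion":{"type":"array","items":{"type":"array","items":{"type":"number"}}},"grip_force":{"type":"number"}},"required":["motion"]}

```bash
mkdir -p pics; cat > h.py <<'E'
import numpy as np, cv2
from rig import sensors, grab_frame, camera_params, order
def snap(n, f):
    p=camera_params(n); im,d=grab_frame(n)
    cv2.imwrite(f'pics/{f}.png',im[:,:,::-1]); np.savez(f'pics/{f}.npz',im=im,d=d,K=p['camera_matrix'],T=p['world_from_camera'])
def cloud(f):
    z=np.load(f'pics/{f}.npz'); d=z['d'];K=z['K'];T=z['T']
    v,u=np.mgrid[:480,:640]
    P=np.stack([(u-K[0,2])/K[0,0]*d,(v-K[1,2])/K[1,1]*d,d,np.ones_like(d)],-1)@T.T
    P[d==0]=np.nan
    return z['im'],P[...,:3]
E
python3 - <<'E'
from h import *
s=sensors.sense();print({k:np.round(v,3) for k,v in s.items()})
snap('top','t0');snap('scene','s0')
for n in('top','scene'):
  p=camera_params(n);print(p['camera_matrix'],np.round(p['world_from_camera'],2))
E
```

```text
{'clock': np.float64(0.0), 'qpos': array([-1.331,  0.354,  1.634, -0.   ,  1.155, -0.002]), 'qvel': array([ 0.   , -0.   ,  0.001,  0.001,  0.001,  0.001]), 'joint_efforts': array([-2.0000e-03, -6.0526e+01, -3.4207e+01, -0.0000e+00,  1.0000e-02,
       -0.0000e+00]), 'eef_pos': array([ 149.54 , -606.36 ,  230.586]), 'tcp_rot': array([-3.14 ,  0.   ,  0.242]), 'contact_force': array([ 0.806, -0.417, -0.338]), 'wrist_torque': array([-0.046, -0.007,  0.007]), 'grasp_force': np.float64(0.0), 'opening': np.float64(1.0)}
[[474.31516623   0.         324.88865281]
 [  0.         474.31516623 240.70194594]
 [  0.           0.           1.        ]] [[ 2.0000e-02 -9.8000e-01  1.7000e-01  4.8110e+02]
 [-1.0000e+00 -2.0000e-02  1.0000e-02  9.5470e+01]
 [-0.0000e+00 -1.7000e-01 -9.9000e-01  9.3451e+02]
 [ 0.0000e+00  0.0000e+00  0.0000e+00  1.0000e+00]]
[[524.32390381   0.         312.27865914]
 [  0.         524.32390381 243.88410167]
 [  0.           0.           1.        ]] [[-8.1000e-01 -2.8000e-01  5.2000e-01  1.4493e+02]
 [-5.8000e-01  4.1000e-01 -7.0000e-01  7.3440e+02]
 [-1.0000e-02 -8.7000e-01 -4.9000e-01  5.2426e+02]
 [ 0.0000e+00  0.0000e+00  0.0000e+00  1.0000e+00]]
```

View pics/t0.png

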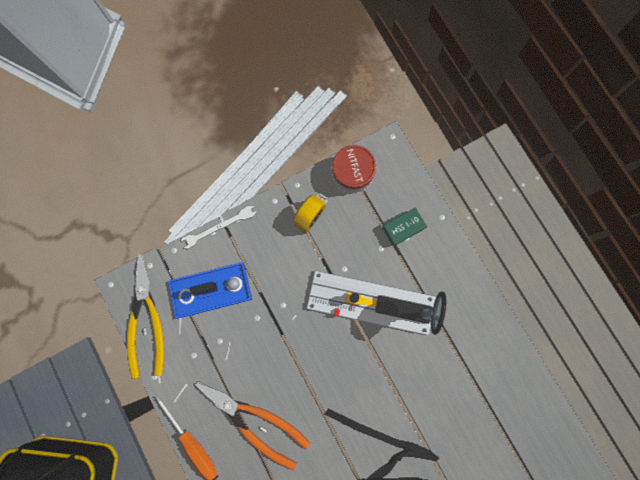

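View pics/s0.png

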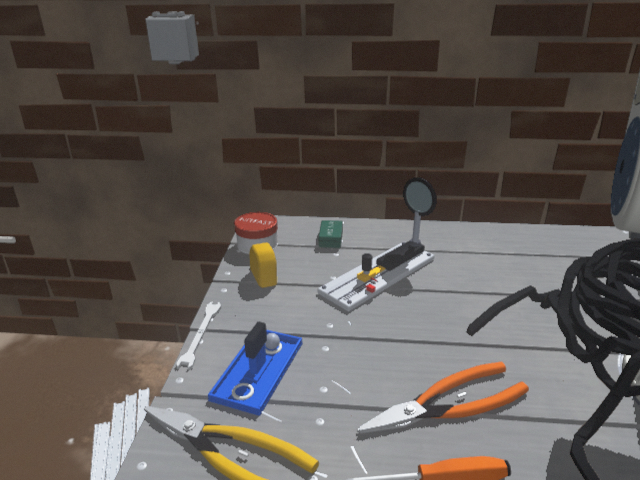

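The top view shows the tray at about (208,290) with the ball at (233,284). The loupe's knob is near (352,297), the rider near (337,312) and the lens at (440,312). The bystanders are at (310,213), (405,226) and (353,166). I'll measure next, using segmented points and a crop.

```bash
python3 - <<'E'
from h import *
im,P=cloud('t0')
hsv=cv2.cvtColor(im,cv2.COLOR_RGB2HSV)
v,u=np.mgrid[:480,:640]
def rep(name,m):
    q=P[m]; q=q[~np.isnan(q[:,0])]
    print(name,len(q),'mean',q.mean(0).round(1),'zpct',np.percentile(q[:,2],[2,50,98]).round(1)); return q
box=lambda a,b,c,d:(u>=a)&(u<=c)&(v>=b)&(v<=d)
H,S,V=hsv[...,0],hsv[...,1],hsv[...,2]
q=rep('blue',box(155,255,260,325)&(H>100)&(H<130)&(S>120))
r=cv2.minAreaRect(q[:,:2].astype(np.float32));print(r, cv2.boxPoints(r).round(1))
q=rep('grip',box(155,255,260,325)&(P[...,2]>50)); r=cv2.minAreaRect(q[:,:2].astype(np.float32));print(r)
q=rep('ball',box(224,275,242,293)&(P[...,2]>20))
q=rep('knob',box(340,285,366,308)&(P[...,2]>50))
q=rep('rider',box(325,305,345,320)&((H<8)|(H>172))&(S>140))
q=rep('lens',box(425,280,455,340)&(P[...,2]>80));print(q.min(0),q.max(0))
q=rep('base',box(295,260,450,345)&(P[...,2]>7)&(P[...,2]<17)&(S<60)); r=cv2.minAreaRect(q[:,:2].astype(np.float32));print(r,cv2.boxPoints(r).round(1))
q=rep('housing',box(365,285,435,325)&(P[...,2]>20)&(P[...,2]<32)&(V<80)); r=cv2.minAreaRect(q[:,:2].astype(np.float32));print(r)
for n,b in dict(tape=(285,185,332,240),bit=(380,205,430,247),tin=(328,140,380,192)).items():
    q=rep(n,box(*b)&(P[...,2]>15)); print(cv2.minAreaRect(q[:,:2].astype(np.float32)))
im2=cv2.resize(im[255:345,295:455],None,fx=5,fy=5,interpolation=cv2.INTER_CUBIC);cv2.imwrite('pics/c0.png',im2[:,:,::-1])
E
```

```text
blue 2505 mean [540.3 326.9   6.8] zpct [ 1.2  5.3 15.3]
((540.9881591796875, 326.1439208984375), (75.51203155517578, 150.5509490966797), 15.345405578613281) [[484.7 388.7]
 [524.5 243.6]
 [597.3 263.5]
 [557.5 408.7]]
grip 224 mean [540.5 324.2  69.5] zpct [52.  71.4 75. ]
((541.248779296875, 326.1445007324219), (14.361827850341797, 44.37880325317383), 15.443991661071777)
ball 108 mean [553.7 278.7  25.1] zpct [20.3 25.1 29.8]
knob 70 mean [529.5  47.   58.5] zpct [55.1 58.5 62.1]
rider 30 mean [502.5  77.7  22.9] zpct [19.6 23.  26.5]
lens 499 mean [502.5 -88.2 133.4] zpct [ 92.6 136.5 162.8]
[466.9837542  -98.47182462  81.66536934] [538.67862387 -79.78983917 164.19865529]
base 3501 mean [525.7  28.2  12.6] zpct [ 9.2 12.6 16. ]
((508.3920593261719, 16.011634826660156), (239.80540466308594, 106.58641052246094), 79.01669311523438) [[ 433.2  -91.5]
 [ 537.9 -111.8]
 [ 583.6  123.6]
 [ 478.9  143.9]]
housing 845 mean [511.  -43.3  26.7] zpct [23.1 26.7 30.3]
((510.3158264160156, -47.945289611816406), (104.14970397949219, 32.22892379760742), 79.0860366821289)
tape 729 mean [687.7 135.5  56.3] zpct [20.2 60.9 67.6]
((697.7954711914062, 131.77137756347656), (35.32103729248047, 82.12898254394531), 56.41661834716797)
bit 893 mean [671.5 -51.2  26.3] zpct [19.5 26.5 29.9]
((672.4085083007812, -51.88494873046875), (45.753761291503906, 75.38237762451172), 29.841127395629883)
tin 1614 mean [780.3  50.5  51.8] zpct [20.8 53.4 57.3]
((783.6451416015625, 49.94789123535156), (85.13053894042969, 83.4549789428711), 1.1166040897369385)
```

View pics/c0.png

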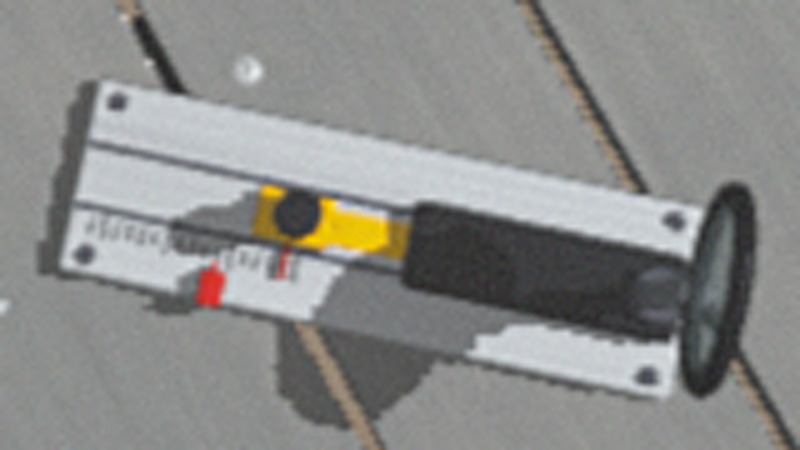

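The crop shows the knob at crop (297,215), the pointer at (283,265) and the rider at (210,288). Working it out from the housing centre, the loupe axis lies at about 79° and the origin at about (526,33). That puts the gauge at about 14 mm and the rider at about 39 mm, and the lens position agrees. The first move goes above the knob, with the TCP at (529,47,231) and yaw 1.38.

Units first: shifts go in shares of 0.8 m and turns go in shares of 4 rad. So -0.393 m / 0.8 = -0.4913, 0.38 m / 0.8 = 0.475, -1.138 rad / 4 = -0.2845.

Request:
move_arm --pt "0 0 -0.035 0.075 -0.0775 0 0.0854" --pt "0 0 -0.07 0.15 -0.155 0 0.0854" --pt "0 0 -0.105 0.225 -0.2325 0 0.0854" --pt "0 0 -0.14 0.275 -0.285 0 0.0854" --pt "0 0 -0.175 0.325 -0.3363 0 0.0854" --pt "0 0 -0.21 0.375 -0.3875 0 0.0854" --pt "0 0 -0.245 0.425 -0.44 0 0.0854" --pt "0 0 -0.2845 0.475 -0.4913 0 0.0854"

```text
clock: 1.1
eef_pos: [401.6, -172.7, 231.4]
tcp_rot: [3.141, 0.0, 1.385]
contact_force: [1.4, -0.8, -0.2]
opening: 0.999
grasp_force: 0.0
```

To row units: 0.198 m / 0.8 = 0.2475, 0.15 m / 0.8 = 0.1875.

Request:
move_arm --pt "0 0 0 0.0625 0.0213 0 0.0854" --pt "0 0 0 0.125 0.0438 0 0.0854" --pt "0 0 0 0.1875 0.065 0 0.0854" --pt "0 0 0 0.2475 0.0863 0 0.0854" --pt "0 0 0 0.2475 0.0863 0 0.0854" --pt "0 0 0 0.2475 0.0863 0 0.0854" --pt "0 0 0 0.2475 0.0863 0 0.0854"

```text
clock: 1.98
eef_pos: [505.7, 5.9, 231.1]
tcp_rot: [-3.141, 0.0, 1.379]
contact_force: [0.9, 0.5, -0.6]
opening: 0.997
grasp_force: 0.0
```

```bash
python3 - <<'E'
from h import *
s=sensors.sense();print({k:np.round(v,4) for k,v in s.items()})
snap('wrist','w1')
p=camera_params('wrist');print(p['camera_matrix'],np.round(p['world_from_camera'],3))
E
```

```text
{'clock': np.float64(1.975), 'qpos': array([ 8.8000e-03,  1.6730e-01,  1.8839e+00, -2.0000e-04,  1.0909e+00,
        2.0090e-01]), 'qvel': array([-0.0048, -0.0024, -0.0026,  0.0024, -0.0016,  0.0016]), 'joint_efforts': array([ 5.74100e-01, -4.52131e+01, -3.29335e+01,  2.32000e-02,
       -3.20000e-03, -6.20000e-03]), 'eef_pos': array([505.6829,   5.8586, 231.1336]), 'tcp_rot': array([-3.1411e+00,  3.0000e-04,  1.3788e+00]), 'contact_force': array([ 0.9222,  0.4927, -0.5577]), 'wrist_torque': array([ 0.015 , -0.0577,  0.0439]), 'grasp_force': np.float64(0.0), 'opening': np.float64(0.9966)}
[[371.64829954   0.         319.85236158]
 [  0.         371.64829954 240.43408837]
 [  0.           0.           1.        ]] [[ 9.82000e-01 -1.82000e-01 -5.90000e-02  5.20415e+02]
 [-1.91000e-01 -9.34000e-01 -3.01000e-01  8.25120e+01]
 [-0.00000e+00  3.06000e-01 -9.52000e-01  3.73427e+02]
 [ 0.00000e+00  0.00000e+00  0.00000e+00  1.00000e+00]]
```

View pics/w1.png

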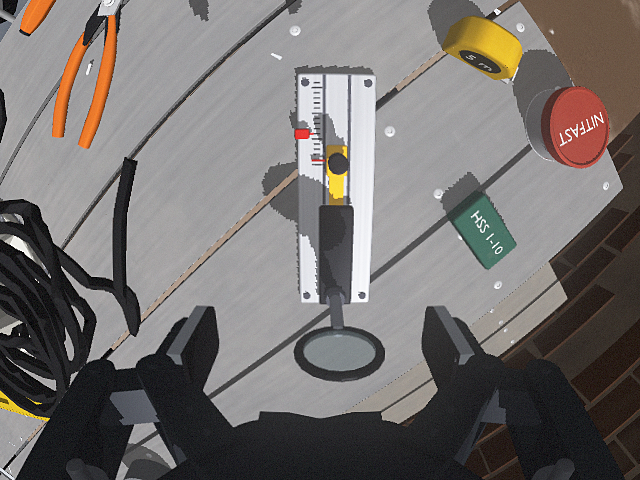

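The wrist view shows the whole gauge: rider at (302,133), pointer at (318,160), knob top at (338,162). I'll intersect the rays with the known heights.

```bash
cat >> h.py <<'E'
def wray(f,uv,z):
    d=np.load(f'pics/{f}.npz');K=d['K'];T=d['T']
    x=(np.asarray(uv,float)-[K[0,2],K[1,2]])/K[0,0]; r=np.hypot(*x)
    v=T[:3,:3]@np.array([*(x/r*np.sin(r)),np.cos(r)]); o=T[:3,3]
    return (o+v*(z-o[2])/v[2])[:2]
E
python3 - <<'E'
from h import *
f='w1';im=np.load('pics/w1.npz')['im'];hsv=cv2.cvtColor(im,cv2.COLOR_RGB2HSV)
H,S,V=hsv[...,0].astype(int),hsv[...,1],hsv[...,2]
m=(((H<8)|(H>172))&(S>120)&(V>60)).astype(np.uint8);m[:, :285]=0;m[:,400:]=0;m[:100]=0;m[200:]=0
n,l,st,c=cv2.connectedComponentsWithStats(m)
for i in range(1,n):print(st[i],c[i].round(1))
R=np.array(wray(f,(302.5,133.5),22.5))
# base corners at z=12
C=[wray(f,p,12) for p in[(298,74),(375,74),(301,302),(369,302)]];print(np.round(C,1))
ax=(C[0]+C[1]-C[2]-C[3]);ax/=np.hypot(*ax);print('axis deg',np.degrees(np.arctan2(ax[1],ax[0])))
org=(C[0]+C[1])/2-ax*100;ay=np.array([-ax[1],ax[0]])
for n,p,z in[('rider',(302.5,133.5),22.5),('ptr',(318,160.5),21),('knobtop',(338,162.5),58),('lens',(339,353),125)]:
    w=wray(f,p,z);print(n,w.round(1),'loupe',np.round([(w-org)@ax,(w-org)@ay],1))
cv2.imwrite('pics/c1.png',cv2.resize(im[65:205,285:385,::-1],None,fx=4,fy=4,interpolation=cv2.INTER_CUBIC))
E
```

```text
[295 129  19  10 149] [302.1 133.5]
[312 159  14   3  24] [318.5 159.8]
[[ 509.3  135.5]
 [ 581.6  122.4]
 [ 464.3  -96.8]
 [ 537.3 -111.4]]
axis deg 79.16017484007097
rider [502.7  77.6] loupe [41.6 32.3]
ptr [512.   49.6] loupe [15.7 18. ]
knobtop [529.2  48.2] loupe [17.6  0.8]
lens [501.9 -92.3] loupe [-125.5    1.1]
```

View pics/c1.png

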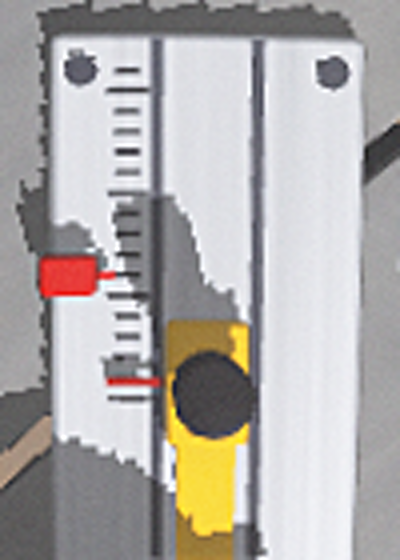

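Both views agree: the knob is at (529,47.5) and the pointer-to-rider gap is about 25.5 mm. The next move centres over the knob and descends.

To row units: 0.198 m / 0.8 = 0.2475, 0.05 m / 0.8 = 0.0625.

Request:
move_arm --pt "0 0 0 0.0563 0.0184 0 0.05" --pt "0 0 0 0.0563 0.0184 0.0625 0.05" --pt "0 0 0 0.0563 0.0184 0.125 0.05" --pt "0 0 0 0.0563 0.0184 0.1625 0.05" --pt "0 0 0 0.0563 0.0184 0.2 0.05" --pt "0 0 0 0.0563 0.0184 0.225 0.05" --pt "0 0 0 0.0563 0.0184 0.2475 0.05" --pt "0 0 0 0.0563 0.0184 0.2475 0.05"

```text
clock: 3.02
eef_pos: [528.4, 47.5, 32.3]
tcp_rot: [-3.14, 0.001, 1.379]
contact_force: [-0.0, -0.3, 0.2]
opening: 0.586
grasp_force: 0.0
```

Request:
move_arm --pt "0 0 0 0 0 0 0.01" --pt "0 0 0 0 0 0 0.01" --pt "0 0 0 0 0 0 0.01" --pt "0 0 0 0 0 0 0.01" --pt "0 0 0 0 0 0 0.01" --grip_force 40

```text
clock: 3.65
eef_pos: [529.8, 48.2, 34.3]
tcp_rot: [3.14, -0.0, 1.38]
contact_force: [-1.6, -1.3, 7.4]
opening: 0.194
grasp_force: 39.0
```

The knob is gripped (opening about 17 mm, 39 N). Pulling 25.5 mm now.

To row units: 0.026 m / 0.8 = 0.0325, 0.024 m / 0.8 = 0.03.

Request:
move_arm --pt "0 0 0 0.0063 0 0 0.01" --pt "0 0 0 0.0125 0 0 0.01" --pt "0 0 0 0.0188 0 0 0.01" --pt "0 0 0 0.025 0 0 0.01" --pt "0 0 0 0.03 0 0 0.01" --pt "0 0 0 0.0325 0 0 0.01" --pt "0 0 0 0.0325 0 0 0.01" --pt "0 0 0 0.0325 0 0 0.01"

```text
clock: 4.65
eef_pos: [534.8, 73.6, 34.3]
tcp_rot: [3.14, -0.0, 1.38]
contact_force: [-1.1, -2.5, 7.1]
opening: 0.194
grasp_force: 39.1
```

```bash
cat > look.py <<'E'
from h import *
import sys
f=sys.argv[1]; s=sensors.sense();print(s['clock'],s['eef_pos'].round(1),s['tcp_rot'].round(4),s['contact_force'].round(1),s['opening'])
snap('top',f)
im=np.load(f'pics/{f}.npz')['im'];hsv=cv2.cvtColor(im,cv2.COLOR_RGB2HSV)
H,S,V=hsv[...,0].astype(int),hsv[...,1],hsv[...,2]
cv2.imwrite(f'pics/{f}c.png',cv2.resize(im[255:345,295:395,::-1],None,fx=6,fy=6,interpolation=cv2.INTER_CUBIC))
E
python3 look.py t2
```

```text
4.65 [534.8  73.6  34.3] [ 3.1403e+00 -2.0000e-04  1.3800e+00] [-1.1 -2.5  7.1] 0.19355901114620389
```

View pics/t2c.png

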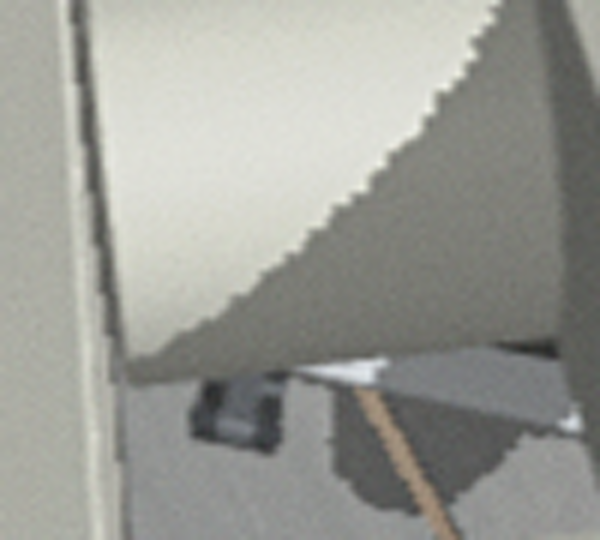

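The arm hides the gauge in the top view. I'll release, rise and check with the wrist camera.

To row units: -0.19 m / 0.8 = -0.2375, -0.14 m / 0.8 = -0.175.

Request:
move_arm --pt "0 0 0 0 0 0 0.05" --pt "0 0 0 0 0 0 0.05" --pt "0 0 0 0 0 0 0.05" --pt "0 0 0 0 0 -0.0375 0.05" --pt "0 0 0 0 0 -0.1 0.05" --pt "0 0 0 0 0 -0.175 0.06" --pt "0 0 0 0 0 -0.2375 0.0854" --pt "0 0 0 0 0 -0.2375 0.0854"

```text
clock: 5.7
eef_pos: [536.7, 74.0, 227.5]
tcp_rot: [3.134, -0.003, 1.38]
contact_force: [-0.0, 0.5, -0.7]
opening: 0.999
grasp_force: 0.0
```

```bash
python3 - <<'E'
from h import *
s=sensors.sense();print(s['clock'],s['eef_pos'].round(1),s['qvel'].round(3),s['contact_force'].round(1))
f='w2';snap('wrist',f);im=np.load('pics/w2.npz')['im'];hsv=cv2.cvtColor(im,cv2.COLOR_RGB2HSV)
H,S,V=hsv[...,0].astype(int),hsv[...,1],hsv[...,2]
m=(((H<8)|(H>172))&(S>120)&(V>60)).astype(np.uint8);m[:,:250]=0;m[:,400:]=0
n,l,st,c=cv2.connectedComponentsWithStats(m)
org=np.array([526.3,31.9]);a=np.radians(79.1);ax=np.array([np.cos(a),np.sin(a)]);ay=np.array([-ax[1],ax[0]])
for i in range(1,n):
  if st[i][4]>8:
    w=wray(f,c[i],22);print(st[i],c[i].round(1),w.round(1),(w-org)@ax,(w-org)@ay)
k=c[1:][st[1:,4].argmax()].astype(int);y0=max(k[1]-65,0);x0=max(k[0]-30,0);print(x0,y0)
cv2.imwrite('pics/c2.png',cv2.resize(im[y0:y0+130,x0:x0+120,::-1],None,fx=4,fy=4,interpolation=cv2.INTER_CUBIC))
E
```

```text
5.7 [536.7  74.  227.5] [ 0.     0.053  0.067 -0.    -0.045 -0.001] [-0.   0.5 -0.7]
[276 205  30  11 175] [284.7 209.8] [504.3  78.1] 41.16800020347339 30.33514409115384
254 144
```

View pics/c2.png

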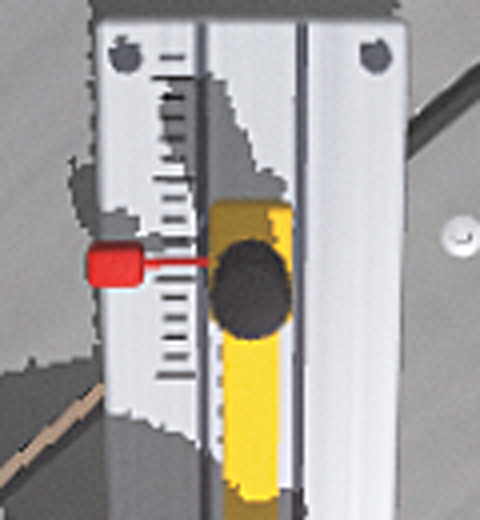

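The pointer (crop y about 263) is in line with the rider's centre (about 265), so step 1 is met. Next I move over the tray grip at (541,326) with yaw 1.839.

To row units: 0.248 m / 0.8 = 0.31, 0.2 m / 0.8 = 0.25, -0.459 rad / 4 = -0.1148.

Request:
move_arm --pt "0 0 -0.025 0.0625 -0.0108 0 0.0854" --pt "0 0 -0.05 0.125 -0.0215 0 0.0854" --pt "0 0 -0.075 0.1875 -0.0323 0 0.0854" --pt "0 0 -0.1 0.25 -0.043 0 0.0854" --pt "0 0 -0.1148 0.31 -0.0538 0 0.0854" --pt "0 0 -0.1148 0.31 -0.0538 0 0.07" --pt "0 0 -0.1148 0.31 -0.0538 0 0.06" --pt "0 0 -0.1148 0.31 -0.0538 0 0.06"

```text
clock: 6.75
eef_pos: [538.9, 324.0, 222.6]
tcp_rot: [-3.14, 0.001, 1.837]
contact_force: [0.5, -0.0, 0.1]
opening: 0.703
grasp_force: 0.0
```

```bash
python3 - <<'E'
from h import *
s=sensors.sense();print(s['clock'],s['eef_pos'].round(1),s['tcp_rot'].round(4))
snap('wrist','w3')
E
```

```text
6.75 [538.9 324.  222.6] [-3.1403e+00  6.0000e-04  1.8374e+00]
```

View pics/w3.png

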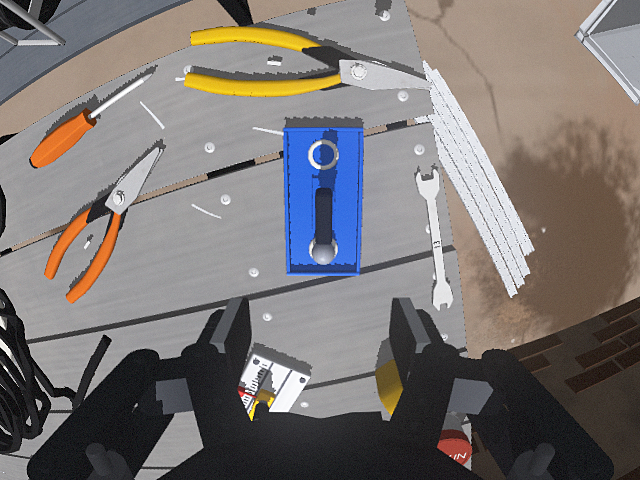

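The tray lies square to the gripper, with the grip at (323,188–248) and the ball at (323,252) in its pocket. I'll check the lateral offset.

```bash
python3 - <<'E'
from h import *
ps=[((323.5,190),72),((323.5,154),7),((285,130),12),((362,130),12),((287,273),12),((360,273),12)]
W=np.array([wray('w3',p,z) for p,z in ps]);print(W.round(1));print(W[2:].mean(0))
E
```

```text
[[534.1 349.9]
 [528.4 372.9]
 [487.3 386.1]
 [556.9 405.3]
 [524.1 246.8]
 [596.8 266.6]]
[541.26484806 326.18406266]
```

Confirmed: the tray centre is at (541.3,326.2). Descending.

Request:
move_arm --pt "0 0 0 0.0019 0.0035 0.05 0.05" --pt "0 0 0 0.0019 0.0035 0.1 0.05" --pt "0 0 0 0.0019 0.0035 0.15 0.05" --pt "0 0 0 0.0019 0.0035 0.1875 0.045" --pt "0 0 0 0.0019 0.0035 0.2125 0.045" --pt "0 0 0 0.0019 0.0035 0.2313 0.045" --pt "0 0 0 0.0019 0.0035 0.2313 0.045" --pt "0 0 0 0.0019 0.0035 0.2313 0.045"

```text
clock: 7.8
eef_pos: [542.1, 327.8, 39.2]
tcp_rot: [3.14, -0.0, 1.839]
contact_force: [-0.7, -0.3, -0.3]
opening: 0.525
grasp_force: 0.0
```

Request:
move_arm --pt "0 0 0 0 0 0 0.036" --pt "0 0 0 0 0 0 0.028" --pt "0 0 0 0 0 0 0.022" --pt "0 0 0 0 0 0 0.017" --pt "0 0 0 0 0 0 0.013" --pt "0 0 0 0 0 0 0.008" --pt "0 0 0 0 0 0 0.005" --pt "0 0 0 0 0 0 0.005" --grip_force 60

```text
clock: 8.8
eef_pos: [541.4, 327.5, 38.4]
tcp_rot: [-3.142, -0.0, 1.839]
contact_force: [-1.5, -0.2, 4.3]
opening: 0.156
grasp_force: 59.2
```

Gripped. I lift gently by 109 mm, which puts the ball at 125 mm.

To row units: -0.052 m / 0.8 = -0.065, -0.044 m / 0.8 = -0.055.

Request:
move_arm --pt "0 0 0 0 0 -0.0025 0.005" --pt "0 0 0 0 0 -0.0075 0.005" --pt "0 0 0 0 0 -0.015 0.005" --pt "0 0 0 0 0 -0.025 0.005" --pt "0 0 0 0 0 -0.035 0.005" --pt "0 0 0 0 0 -0.045 0.005" --pt "0 0 0 0 0 -0.055 0.005" --pt "0 0 0 0 0 -0.065 0.005"

```text
clock: 9.8
eef_pos: [541.4, 327.5, 90.9]
tcp_rot: [3.141, -0.0, 1.839]
contact_force: [0.3, -0.7, -3.3]
opening: 0.159
grasp_force: 58.4
```

To row units: -0.057 m / 0.8 = -0.0713, -0.054 m / 0.8 = -0.0675.

Request:
move_arm --pt "0 0 0 0 0 -0.01 0.005" --pt "0 0 0 0 0 -0.0225 0.005" --pt "0 0 0 0 0 -0.035 0.005" --pt "0 0 0 0 0 -0.0475 0.005" --pt "0 0 0 0 0 -0.0588 0.005" --pt "0 0 0 0 0 -0.0675 0.005" --pt "0 0 0 0 0 -0.0713 0.005" --pt "0 0 0 0 0 -0.0713 0.005"

```text
clock: 10.8
eef_pos: [541.4, 327.5, 147.4]
tcp_rot: [3.141, -0.0, 1.839]
contact_force: [-0.2, -0.9, -2.1]
opening: 0.155
grasp_force: 58.4
```

```bash
python3 - <<'E'
from h import *
s=sensors.sense();print(s['clock'],s['eef_pos'].round(1),s['tcp_rot'].round(4),s['contact_force'].round(2),s['grasp_force'],s['opening'])
snap('scene','s4')
im=np.load('pics/s4.npz')['im']
im,P=cloud('s4')
hsv=cv2.cvtColor(im,cv2.COLOR_RGB2HSV);m=(hsv[...,0]>100)&(hsv[...,0]<130)&(hsv[...,1]>120)&(P[...,2]>90)
q=P[m];print(len(q),q.mean(0))
c=q.mean(0);u,sv,vt=np.linalg.svd(q-c,full_matrices=False);print(vt[2],sv/len(q)**.5)
E
```

```text
10.8 [541.4 327.5 147.4] [ 3.1415e+00 -1.0000e-04  1.8388e+00] [-0.22 -0.89 -2.05] 58.417484164237976 0.15514073893531413
3616 [534.2306303  343.21251145 117.56673418]
[ 0.00157515 -0.00506451 -0.99998593] [41.34083786 22.79419252  5.90475793]
```

View pics/s4.png

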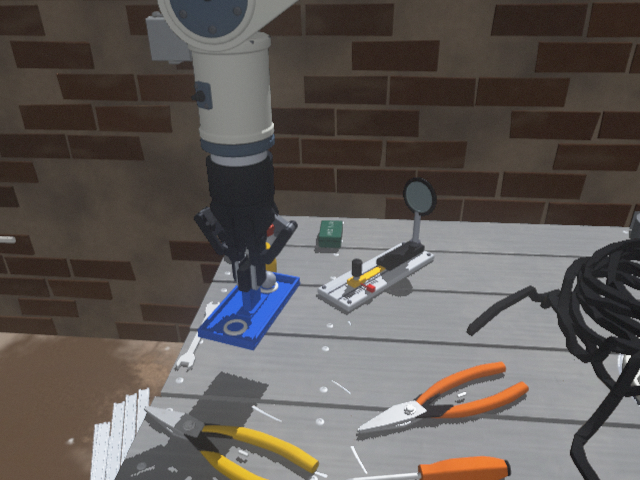

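The tray hangs level (plane normal within 0.006 rad of vertical) and the ball is in its pocket. I carry it smoothly by about 208 mm to above the knob.

To row units: -0.0935 m / 0.8 = -0.1169, -0.0785 m / 0.8 = -0.0981.

Request:
move_arm --pt "0 0 0 -0.0035 -0.0014 0 0.005" --pt "0 0 0 -0.0116 -0.0044 0 0.005" --pt "0 0 0 -0.0245 -0.0093 0 0.005" --pt "0 0 0 -0.042 -0.016 0 0.005" --pt "0 0 0 -0.0608 -0.023 0 0.005" --pt "0 0 0 -0.0795 -0.0301 0 0.005" --pt "0 0 0 -0.0981 -0.0373 0 0.005" --pt "0 0 0 -0.1169 -0.0443 0 0.005"

```text
clock: 11.85
eef_pos: [531.9, 226.8, 147.4]
tcp_rot: [3.141, -0.0, 1.839]
contact_force: [-0.1, -0.3, -2.1]
opening: 0.155
grasp_force: 58.4
```

To row units: -0.0981 m / 0.8 = -0.1226, -0.0935 m / 0.8 = -0.1169.

Request:
move_arm --pt "0 0 0 -0.0188 -0.0071 0 0.005" --pt "0 0 0 -0.0374 -0.0141 0 0.005" --pt "0 0 0 -0.0561 -0.0213 0 0.005" --pt "0 0 0 -0.0748 -0.0284 0 0.005" --pt "0 0 0 -0.0923 -0.035 0 0.005" --pt "0 0 0 -0.1063 -0.0403 0 0.005" --pt "0 0 0 -0.1169 -0.0443 0 0.005" --pt "0 0 0 -0.1226 -0.0465 0 0.005"

```text
clock: 12.85
eef_pos: [522.2, 123.0, 147.3]
tcp_rot: [3.141, -0.0, 1.838]
contact_force: [1.2, -0.1, -3.8]
opening: 0.156
grasp_force: 58.4
```

To row units: -0.0028 m / 0.8 = -0.0035, -0.002 m / 0.8 = -0.0025.

Request:
move_arm --pt "0 0 0 -0.0025 -0.001 0 0.005" --pt "0 0 0 -0.0035 -0.0013 0 0.005" --pt "0 0 0 -0.0035 -0.0013 0 0.005" --pt "0 0 0 -0.0035 -0.0013 0 0.005"

```text
clock: 13.35
eef_pos: [521.9, 120.7, 147.3]
tcp_rot: [3.142, -0.0, 1.839]
contact_force: [-0.1, -0.5, -2.9]
opening: 0.157
grasp_force: 58.4
```

```bash
python3 - <<'E'
from h import *
s=sensors.sense();print(s['clock'],s['eef_pos'].round(1),s['tcp_rot'].round(4),s['contact_force'].round(2),s['grasp_force'],s['qvel'].round(3))
p=s['eef_pos'];print('ball est',p[:2]+np.array([553.9-541.4,279.9-327.5]))
snap('scene','s5');im,P=cloud('s5')
hsv=cv2.cvtColor(im,cv2.COLOR_RGB2HSV);m=(hsv[...,0]>100)&(hsv[...,0]<130)&(hsv[...,1]>120)&(P[...,2]>90)
q=P[m];c=q.mean(0);print(len(q),c);print(np.linalg.svd(q-c,full_matrices=False)[2][2],cv2.boxPoints(cv2.minAreaRect(q[:,:2].astype(np.float32))).mean(0),cv2.minAreaRect(q[:,:2].astype(np.float32)))
E
```

```text
13.35 [521.9 120.7 147.3] [ 3.1416e+00 -1.0000e-04  1.8391e+00] [-0.06 -0.55 -2.86] 58.40291976928711 [-0.001 -0.001  0.    -0.001  0.    -0.   ]
ball est [534.43018394  73.14711623]
2198 [517.36087999 135.5776214  117.65106848]
[-0.00212668 -0.00128699 -0.99999691] [523.7398   121.408676] ((523.7398071289062, 121.40867614746094), (77.03952026367188, 152.0048065185547), 15.25269889831543)
```

View pics/s5.png

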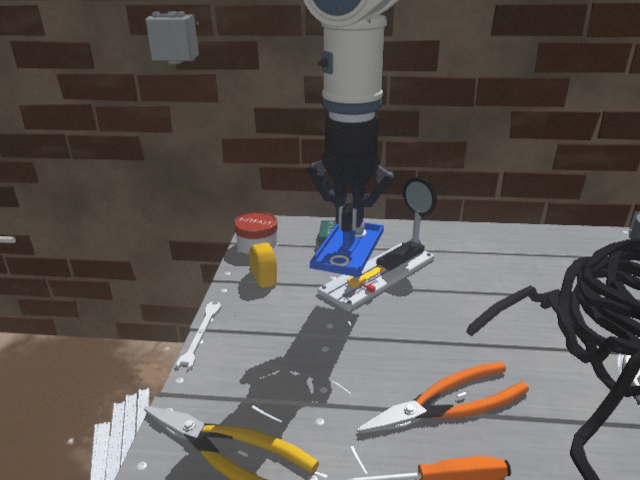

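The tray is level and still, held clear above the gauge. The ball is estimated at (534,73,~125) and the knob at (534,73), so I'm handing in.

```bash
python3 -c "
from rig import order
print(order.sign_off())"
```

```text
the job is handed in; nothing more can be done
None
```

I set the gauge in line with the rider and handed the job in at about 13 s, with the tray held level and still and the ball, by my estimate, about 1 mm from straight above the knob at about 125 mm; the judge gave no result.

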